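# Turn the recipe binder to its next card

### The arm

A 6-joint arm with a two-finger parallel gripper is mounted at the origin on a cart in front of the work surface, level with it; the furniture and walls round the work are solid. World frame = base frame: x ahead of the robot, y to its left, z up, the work surface at z = 0. Lengths are in mm, angles in rad, forces in N, time in s.
With the tool pointing down it reaches from about 350 to 925 mm from the base axis. Payload 6.4 kg.
Tool frame: the origin (TCP) lies midway between the tips of the shut fingers; the grasp point (between the pads) lies 19 mm behind it; z points along the fingers, y is the line along which they close (so a half turn about z gives the same grasp; the last joint's range is limited). The gripper opens to 94 mm and grips with 3 to 60 N. Pads are 16 mm wide; open, the fingers measure 119 mm over their backs; the gripper's body (75 mm by 177 mm) begins 78 mm behind the grasp point.
Start: joints at [-1.283, 0.245, 1.558, -0, 1.339, -0.174], TCP at [289.62, -581.922, 205.455] pointing down, gripper open.
Joint ranges: [-3.13, 3.13], [-1.02, 2.26], [0.13, 2.54], [-0.95, 4.09], [0.21, 2.88], [-2.74, 2.74]. Speed limits (rad/s): [2.57, 2.57, 3.14, 3.14, 3.14, 3.14].

### API

Orientations are given as a rotation vector (axis times angle).
In Python, from rig import robot, optics gives the robot as it stands. Calls block until the motion is done:
- robot.move_to(position, orientation): joint-space move of the TCP to a pose.
- robot.move_straight(position, ori=None, feed=150): straight line of the TCP; ori=None keeps the orientation; feed is the mean speed in mm/s.
- robot.set_joints(angles): joint-space move.
- robot.command_gripper(opening, squeeze=None): opening from 0.0 (shut) to 1.0 (fully open); squeeze is the grip in N (None keeps the last); returns when the fingers have stopped.
- robot.sleep(seconds).
- robot.solve_ik(position, orientation): joint angles nearest the present ones, or None.
- optics.snapshot(name): name is "side" or "top"; returns the picture (400x640x3 uint8, red, green, blue); there is no depth.
- optics.camera_params(name): a dict with "mtx" (3x3 intrinsics, pixels), "dist" ([k1, k2, p1, p2, k3] as OpenCV has them; the pictures are not rectified), "R" (3x3) and "t" (3): a world point X has camera coordinates R X + t. Camera axes: x right, y down, z forward; pixel columns grow to the right and rows downward; lengths in mm; the calibration is good to about 2 mm. A picture is of the moment at which its call begins. camera_params takes no time and is no camera call.
A pose or a line that the arm cannot do raises robot.Unreachable and nothing moves.
- robot.hand_in(): hands the job in; it is judged then, once.
Trained networks look in the newest picture that a camera, given by its name, has taken for a name from the list of things; names that differ only in an ending like _2 or _b are one class to them, and where a whole thing is asked for, a point or a joint stands for the part that bears it (a point fixed in the world has none). Each returns a list of dicts, best first, with "conf" (0 to 1); they miss things now and then, are a little off and sometimes report something else, mostly with a low value. They report only what shows in the picture. A call takes as long as a camera call.
- optics.find_in(query, camera): "position" ([x, y, z] in mm, in world coordinates, good to about 4 mm: the middle of the surface that is visible of it).
- optics.mark_of(query, camera): "position" ([x, y, z] in mm, in world coordinates, good to about 4 mm: a listed point, or the origin of a listed thing).
Readings, each from a call of its own:
- robot.read_time_s(): time.
- robot.read_qpos(): joint angles.
- robot.read_dq(): joint speeds.
- robot.read_joint_torque(): joint torques, N m.
- robot.read_position(): TCP position.
- robot.read_tool_rot(): TCP orientation.
- robot.read_ft_force(): force on the tool from outside, world axes, zero at the start.
- robot.read_ft_torque(): the same for the moment, N m.
- robot.read_opening(): opening from 0.0 (shut) to 1.0 (fully open).
- robot.read_finger_force(): force on a finger pad.
Only numpy, scipy, OpenCV 4.12 (cv2) and the standard library are available. Lean on these libraries where they do the work, as an engineer would, in place of code of your own. Each camera call takes 0.05 s, during which the arm holds its last target. There are 200 camera calls.

### The job

The cook wants the next card of the open recipe ring binder. With the fingertips or the sides of the fingers, gripping and lifting nothing, first slide the kitchen timer off the left-hand page until it stands upright on the bare worktop, clear of the binder; then push up the top leaf of the right-hand pile (the one whose tab is at the middle), turn just that leaf over the rings and press it gently down until it lies flat on the left-hand page. Do not fling, slam or press the leaf hard, leave the leaf beneath it down, and do not disturb the other things.

Things in the scene. Friction and masses are not known exactly. Their poses are not given: they have to be found in the camera images.
- binder: Open recipe ring binder, fixed to the worktop: grey cover, steel rings, white stiff cards. Origin on the worktop under the middle of its spine; x runs along the spine (away from the robot at yaw 0), y to the left-hand page, z up. Cover 186 mm along x, to 158 mm either side of the spine, 3 mm thick. The right-hand pile, under the two loose leaves, is 29 mm high, y = -12 to -150 mm.
- left_page (a point): Centre of the left-hand page's top face, at binder x = 0, y = 81 mm, 12 mm above the worktop. The page reaches 85 mm either way along x and from y = 12 to 150 mm. The tab of an earlier leaf, 48 mm wide, sticks out from it to y = 180 mm at x = 58 mm (far end), its top 12 mm above the worktop.
- leaf (a joint): Angle of the top leaf about the ring centres: 0 lying level on the right-hand pile, 1.571 upright, 3.280 (its stop) lying flat on the left-hand page, where it slopes down 0.138 rad to the left. It starts slightly raised (0.05 to 0.2). The hinge is stiff: the leaf stays at any angle it is left at and takes about 1.5 N at the tab to move.
- leaf_hinge (a point): On the hinge line of the top leaf, at the middle of its length: binder x = 0, y = 0, 34 mm above the worktop, the centre of the rings. The four steel rings, 56 mm outer diameter, stand round it at binder x = -60, -20, 20 and 60 mm. Its x axis lies along the spine and its -y axis points along the leaf to the tab.
- leaf_tab (a point): Middle of the top leaf's tab, in mid-thickness, 169 mm from the hinge line. The leaf is a stiff white card 3 mm thick, about 110 g, 170 mm along the spine, 10 to 152 mm from the hinge line; its tab, at the middle of that length (binder x = 0), is 48 mm wide and reaches to 180 mm from the hinge line, 22 mm beyond the cover.
- next_leaf (a joint): Angle of the leaf under the top one, 0 lying on the pile, where it must stay. Same size; hinge line 3.6 mm lower.
- next_tab (a point): Middle of the tab of that next leaf, at binder x = -58 mm (the near end), so it does not lie under the tab of the top leaf.
- timer: White wind-up kitchen timer, round, 63 mm diameter, 48 mm high, 90 g, standing loose on the left page. Origin at the centre of its underside, z up. (Another timer stands far off at the right; it plays no part.)
- yoghurt_pot: Yoghurt pot with foil lid, 72 mm diameter, 71 mm high, standing behind the right-hand pile. Origin at the centre of its underside. Leave alone.
- spice_jar: Spice jar with black cap, 41 mm diameter, 105 mm high, standing behind the binder. Origin at the centre of its underside. Leave alone.
- mug: White dotted mug, 82 x 114 x 91 mm, farther back. Origin under its centre. Leave alone.
- glass: Drinking glass, 81 mm diameter, 93 mm high, farther back. Origin at the centre of its underside. Leave alone.
- espresso_cup: Small espresso cup, 60 x 83 x 52 mm, back right. Origin under its centre. Leave alone.
- peeler: Vegetable peeler, 170 x 25 x 18 mm, lying at the right. Origin under its centre. Leave alone.

How it is judged (in metres and radians):
On the way, in this order (a step that is already met when the one before it is completed fails the run):
1. the timer stands upright on the bare worktop, off the binder, before the leaf is turned up (height (world z) of timer below 0.003 m and angle between timer's own z axis and vertical below 0.06 rad and value of joint leaf below 0.6 rad), for 0.1 s.
2. the top leaf is turned up past upright (value of joint leaf above 1.8 rad).
At the end, for the whole second after the job is handed in: the top leaf lies flat on the left-hand page (within 0.08 rad of its stop), the next leaf still lies on the right-hand pile, and the timer stands upright and at rest on the bare worktop, clear of the binder (value of joint leaf above 3.2 rad and value of joint next_leaf below 0.05 rad and height (world z) of timer between -0.003 and 0.003 m and angle between timer's own z axis and vertical below 0.06 rad and linear speed of timer below 0.01 m/s and contact force between timer and binder below 0.05 N); the robot touches nothing.
It fails at once if the timer is lifted instead of slid, or knocked over (height (world z) of timer above 0.022 m or angle between timer's own z axis and vertical above 0.8 rad).
It fails at once if the timer or the leaf is gripped, struck or pressed hard (over 30 N) (contact force between the fingers and timer above 30 N or contact force between the fingers and leaf above 30 N).
It fails at once if the leaf is flung or slammed (faster than 4 rad/s) (velocity of joint leaf above 4 rad/s).
It fails at once if the next leaf is lifted too (value of joint next_leaf above 0.12 rad).
It fails at once if a bystander is moved (distance of any of yoghurt_pot, spice_jar, mug, glass, espresso_cup from where it was at the start of the episode above 0.02 m or distance of peeler from where it was at the start of the episode above 0.03 m).
It also fails if it takes over 61 s, if anything falls off the work surface, if the arm or the gripper's body presses on something with over 40 N, if the wrist force passes 120 N, or if a joint passes its speed limit or range.

## Working session

There is one attempt and no reset: what is moved stays moved. The work goes in short steps, each a Python script; the robot and the scene stay as the last script left them, time stands still between calls to the robot, and variables do not carry over. Pictures are saved under pics/ and viewed, at most 10 in all, crops included, and the job is handed in when it is done.

```bash
ls; mkdir -p pics
python3 - <<'E'
from rig import robot, optics
import cv2
for c in ("top","side"):
    cv2.imwrite(f"pics/a_{c}.png",optics.snapshot(c)[:,:,::-1])
    for q in ("left_page","leaf_hinge","leaf_tab","next_tab","binder","timer","yoghurt_pot","spice_jar"):
        print(c,q,[([round(v) for v in d["position"]],round(d["conf"],2)) for d in optics.mark_of(q,c)[:3]])
    p=optics.camera_params(c); print((-p["R"].T@p["t"]).round(), p["R"][2].round(2))
print(robot.read_tool_rot(),robot.read_time_s())
E
```

```text
pics
top left_page [([526, 64, 14], 0.91), ([651, -333, 2], 0.54)]
top leaf_hinge [([528, -19, 33], 0.9)]
top leaf_tab [([535, -182, 66], 0.79)]
top next_tab []
top binder [([528, -19, 0], 0.79)]
top timer []
top yoghurt_pot [([688, -138, 3], 0.73)]
top spice_jar [([667, 37, 4], 0.69)]
[ 419. -131. 1044.] [ 0.21 -0.01 -0.98]
side left_page [([529, 64, 19], 0.72)]
side leaf_hinge [([523, -16, 34], 0.6)]
side leaf_tab [([534, -188, 59], 0.97), ([477, -190, 32], 0.6), ([528, -16, 2], 0.43)]
side next_tab [([476, -188, 31], 0.67), ([538, -187, 58], 0.59), ([452, -470, -3], 0.36)]
side binder [([529, -17, 0], 0.83)]
side timer [([549, 88, 14], 0.71)]
side yoghurt_pot [([689, -141, -3], 0.91)]
side spice_jar [([669, 36, 2], 0.97)]
[  313. -1304.   647.] [ 0.23  0.86 -0.45]
[3.05819133e+00 7.18968776e-01 1.38082612e-06] 0.9
```

View pics/a_top.png

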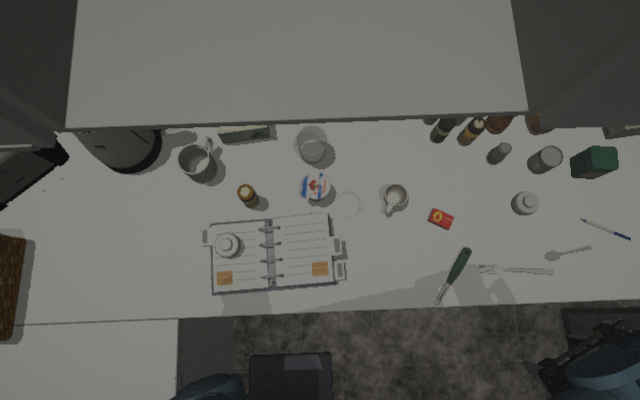

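View pics/a_side.png

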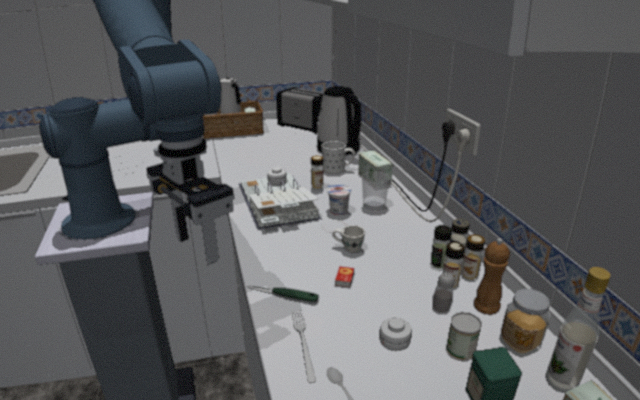

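Top view: the timer is at about (227,245) on the left page, the earlier tab at (206,236) and the leaf tab at (338,245). The space to the left is free. Next I'll enlarge the binder to get its yaw.

```bash
cat > h.py <<'E'
from rig import robot, optics
import numpy as np, cv2
from scipy.spatial.transform import Rotation as Rot
def ray(c,uv,z):
    p=optics.camera_params(c); R=np.array(p["R"]);t=np.array(p["t"])
    n=cv2.undistortPoints(np.array([[uv]],float),np.array(p["mtx"]),np.array(p["dist"])).ravel()
    d=R.T@np.r_[n,1]; C=-R.T@t
    return C+d*(z-C[2])/d[2]
E
python3 - <<'E'
from h import *
im=cv2.imread("pics/a_top.png")[205:305,190:355]
cv2.imwrite("pics/crop.png",cv2.resize(im,None,fx=4.8,fy=4.8,interpolation=cv2.INTER_CUBIC))
print(ray("top",(227,243),60),[ray("top",p,0)[:2].round() for p in((0,325),(640,300))])
p=optics.camera_params("top");print(np.array(p["mtx"]).round())
E
```

```text
[550.93315627  86.88448484  60.        ] [array([377., 664.]), array([ 373., -941.])]
[[403.   0. 317.]
 [  0. 403. 206.]
 [  0.   0.   1.]]
```

View pics/crop.png

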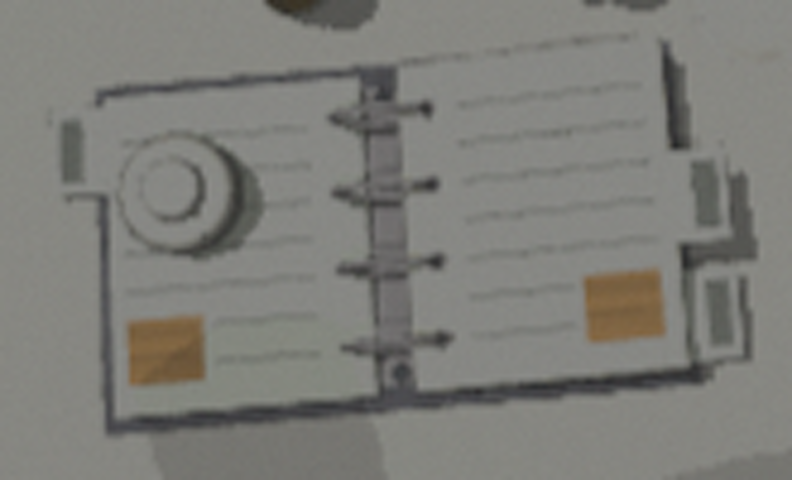

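```bash
cat >> h.py <<'E'
YAW=0.05; H=np.array([527.,-18.])
def yset(y):
    global YAW; YAW=y
def W(x,y,z=None):
    c,s=np.cos(YAW),np.sin(YAW)
    p=H+np.array([c*x-s*y,s*x+c*y])
    return p if z is None else np.r_[p,z]
def B(p):
    c,s=np.cos(YAW),np.sin(YAW); d=np.array(p[:2])-H
    return np.array([c*d[0]+s*d[1],-s*d[0]+c*d[1]])
def ori(fwd,up):
    """tool z=fwd, tool x = up-ish (made orthogonal)"""
    z=np.array(fwd,float);z/=np.linalg.norm(z);x=np.array(up,float);x-=z*(x@z);x/=np.linalg.norm(x)
    return Rot.from_matrix(np.c_[x,np.cross(z,x),z]).as_rotvec()
def d3(bx,by,bz=0):
    return W(bx,by,bz)-W(0,0,0)
E
python3 - <<'E'
from h import *
g=lambda a,b,z:ray("top",(190+a/4.8,205+b/4.8),z)[:2]
A=[g(100,95,3),g(109,432,3),g(378,68,3),g(398,405,3)]
print(np.round(A))
for i,j in((1,0),(3,2)):
    d=A[i and i]-A[j]; d=A[j]-A[i]; print("x-axis yaw",np.arctan2(d[1],d[0]),np.linalg.norm(d))
d=A[1]-A[3];print("yaw y",np.arctan2(-d[0],d[1]),np.linalg.norm(d),"mid spine",(A[2]+A[3])/2)
T=B((551,87));print("timer",T)
p=np.array([-1,1])/2**.5
for s in(1,-1):
  o=ori((0,0,-1),s*d3(*p))
  qs=[robot.solve_ik(W(*(np.array(c)),z),o) for c,z in((T-45*p,160),(T-45*p,19),(np.array([-10,143])-24.5*p,19),(np.array([-10,235])-24.5*p,19))]
  print(s,[None if q is None else np.round(q,2) for q in qs])
# leaf poses
for phi,r,th in((20,178,.0),(30,168,.3),(45,165,.8),(90,165,1.57),(90,160,2.4),(90,160,3.28)):
  f=np.radians(phi); 
  for s in(1,-1):
    o=ori(d3(0,np.cos(f),-np.sin(f)),s*d3(0,np.sin(f),np.cos(f)))
    q=robot.solve_ik(W(2,-r*np.cos(th),34+r*np.sin(th)),o); print(phi,th,s,None if q is None else np.round(q,2))
E
```

```text
[[608. 142.]
 [428. 135.]
 [617. -10.]
 [436. -18.]]
x-axis yaw 0.04269416227897268 180.25607703672685
x-axis yaw 0.04375935105529825 181.3200810922777
yaw y 0.05099426391011388 152.3262657547417 mid spine [526.50675236 -13.63375292]
timer [ 29.21781902 103.66927728]
1 [array([-0.1 ,  0.14,  1.76, -0.  ,  1.24, -0.93]), array([-0.1 ,  0.34,  1.82, -0.  ,  0.98, -0.93]), array([-0.01,  0.24,  1.94, -0.  ,  0.96, -0.84]), array([ 0.16,  0.29,  1.89, -0.  ,  0.97, -0.67])]
-1 [array([-0.1 ,  0.14,  1.76, -0.  ,  1.24,  2.21]), array([-0.1 ,  0.34,  1.82, -0.  ,  0.98,  2.21]), array([-0.01,  0.24,  1.94, -0.  ,  0.96,  2.3 ]), array([ 0.16,  0.29,  1.89, -0.  ,  0.97,  2.47])]
20 0.0 1 [-0.85  0.86  1.42  0.67  1.92 -1.04]
20 0.0 -1 [-0.85  0.86  1.42  0.67  1.92  2.1 ]
30 0.3 1 [-0.82  0.66  1.53  0.62  1.82 -0.99]
30 0.3 -1 [-0.82  0.66  1.53  0.62  1.82  2.15]
45 0.8 1 [-0.72  0.36  1.68  0.54  1.69 -0.87]
45 0.8 -1 [-0.72  0.36  1.68  0.54  1.69  2.27]
90 1.57 1 [-0.25 -0.03  1.87 -0.    1.3  -0.3 ]
90 1.57 -1 None
90 2.4 1 [-0.02  0.04  1.91 -0.    1.19 -0.07]
90 2.4 -1 None
90 3.28 1 [ 0.05  0.26  1.94 -0.    0.94  0.  ]
90 3.28 -1 None
```

```bash
sed -i 's/YAW=0.05; H=.*/YAW=0.047; H=np.array([527.,-16.5])/' h.py
python3 - <<'E'
from h import *
T=B((551,87)); p=np.array([-1,1])/2**.5
o=ori((0,0,-1),d3(*p))
robot.command_gripper(0.57)
robot.move_to(W(*(T-45*p),160),o)
robot.move_straight(W(*(T-45*p),19),feed=200)
print(robot.read_ft_force(),robot.read_time_s())
robot.move_straight(W(*(np.array([-10,143])-24.5*p),19),feed=60)
print(robot.read_ft_force(),robot.read_time_s())
im=optics.snapshot("top");cv2.imwrite("pics/b.png",cv2.resize(im[190:320,150:360,::-1],None,fx=3.5,fy=3.5))
print([(np.round(d["position"]),B(d["position"]).round(),d["conf"]) for d in optics.mark_of("timer","top")])
optics.snapshot("side");print([(np.round(d["position"]),B(d["position"]).round(),d["conf"]) for d in optics.mark_of("timer","side")])
E
```

```text
[0.83440347 0.33374582 0.51129452] 5.0417
[0.8801908  0.25965508 0.21729178] 6.475
[]
[(array([512., 123.,  12.]), array([ -9., 140.]), 0.73)]
```

View pics/b.png

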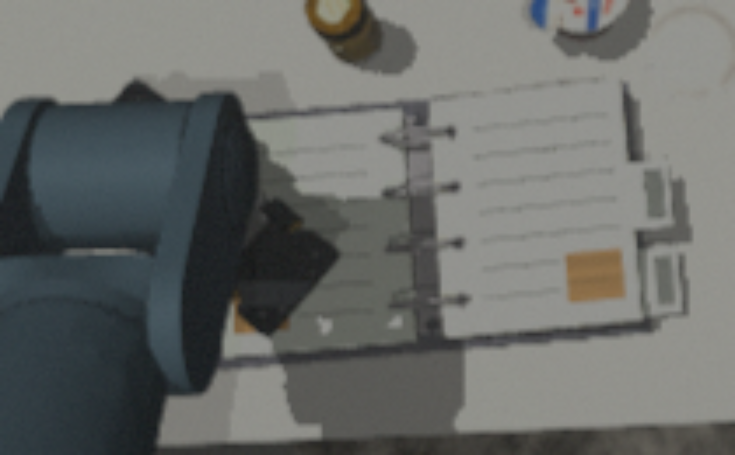

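The arm hides the timer from above. The side view puts it at binder (-9,140), as planned. Next I push it left off the page.

Run:
```python
from h import *
p=np.array([-1,1])/2**.5
e=np.array([-10,238])-24.5*p
robot.move_straight(W(*e,19),feed=60)
print(robot.read_ft_force(),robot.read_time_s())
robot.move_straight(W(*(e-20*p),19),feed=100)
robot.move_straight(W(*(e-20*p),240),feed=300)
a=np.radians(20); o=ori(d3(0,np.cos(a),-np.sin(a)),d3(0,np.sin(a),np.cos(a)))
robot.move_to(W(2,-100,290),ori((0,0,-1),d3(0,1)))
robot.command_gripper(0)
robot.move_to(W(2,-260,120),o)
print(robot.read_time_s())
im=optics.snapshot("top");cv2.imwrite("pics/c1.png",cv2.resize(im[190:320,150:360,::-1],None,fx=3.5,fy=3.5))
for q in("timer","leaf_tab"):print(q,[(np.round(d["position"]),B(d["position"]).round(),d["conf"]) for d in optics.mark_of(q,"top")])
im=optics.snapshot("side");cv2.imwrite("pics/c2.png",im[100:260,160:420,::-1].repeat(3,0).repeat(3,1))
for q in("timer","leaf_tab"):print(q,[(np.round(d["position"]),B(d["position"]).round(),d["conf"]) for d in optics.mark_of(q,"side")])
```

```text
[-0.97122455  0.25366783  0.8307099 ] 8.4083
12.75
timer [(array([509., 221.,   2.]), array([ -6., 238.]), 0.64)]
leaf_tab [(array([ 534., -182.,   66.]), array([  -1., -165.]), 0.85)]
timer [(array([509., 219.,   2.]), array([ -7., 236.]), 0.52), (array([668.,  33.,   0.]), array([143.,  43.]), 0.3)]
leaf_tab [(array([ 645., -335.,    0.]), array([ 103., -324.]), 0.52)]
```

View pics/c1.png

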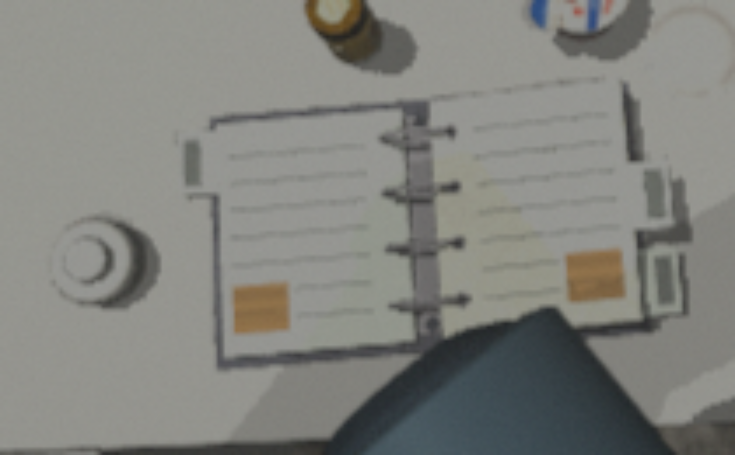

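View pics/c2.png

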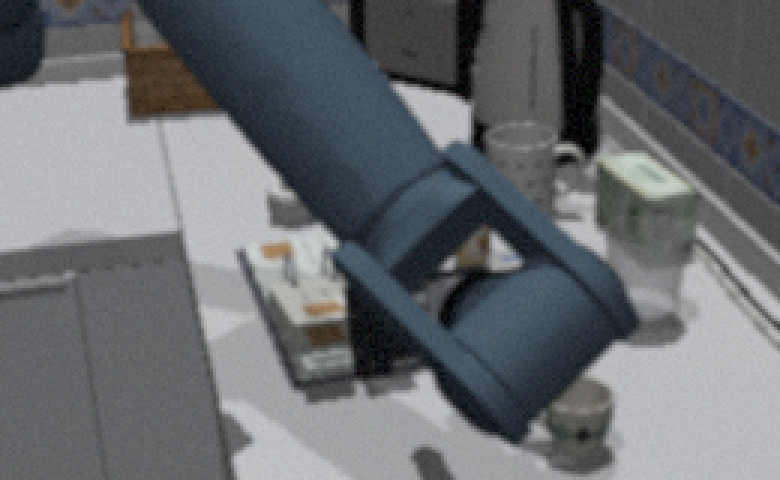

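Timer is standing on the bare worktop at binder (-6,237), seen at pixel (95,260) in the crop. The espresso cup sits close under the wrist, at (580,420) in the side crop. I'll use a steeper 40° tool tilt so the gripper body stays above it.

```bash
cat >> h.py <<'E'
def tool(phi): return ori(d3(0,np.cos(phi),-np.sin(phi)),d3(0,np.sin(phi),np.cos(phi)))
def tip(th,r):
    phi=min(max(th,np.radians(40)),np.pi/2)
    off=10 if th<np.pi/2 else 1.5+8.5*max(np.sin(th),0)
    y=-r*np.cos(th)-off*np.sin(th); z=34+r*np.sin(th)-off*np.cos(th)
    return W(2,y,z),tool(phi)
E
python3 - <<'E'
from h import *
o=tool(np.radians(40))
robot.move_to(W(2,-240,130),o)
robot.move_straight(W(2,-215,34),feed=150)
robot.move_straight(tip(.06,170)[0],feed=80)
print(robot.read_ft_force(),robot.read_time_s())
for th in(.2,.35,.5,.7):
    robot.move_straight(*tip(th,170),feed=80); print(th,np.round(robot.read_ft_force(),1))
print(robot.read_time_s())
im=optics.snapshot("top");cv2.imwrite("pics/d1.png",cv2.resize(im[150:320,150:450,::-1],None,fx=2.6,fy=2.6))
for q in("leaf_tab","next_tab"):print(q,[(B(d["position"]).round(),round(d["position"][2]),d["conf"]) for d in optics.mark_of(q,"top")])
im=optics.snapshot("side")
for q in("leaf_tab","next_tab","espresso_cup"):print(q,[(B(d["position"]).round(),round(d["position"][2]),d["conf"]) for d in optics.mark_of(q,"side")])
E
```

```text
[-0.06421082 -0.60415816 -0.35962706] 14.9333
0.2 [-0.2 -0.6 -0.6]
0.35 [ 0.2  0.8 -0.5]
0.5 [ 0.4 -0.6 -0.8]
0.7 [0.6 0.2 0.4]
16.8917
leaf_tab [(array([   4., -127.]), 149, 0.97)]
next_tab [(array([ -58., -169.]), 33, 0.75)]
leaf_tab [(array([  -1., -128.]), 142, 0.93)]
next_tab [(array([ -61., -167.]), 28, 0.95)]
espresso_cup [(array([ 104., -323.]), -2, 0.8)]
```

View pics/d1.png

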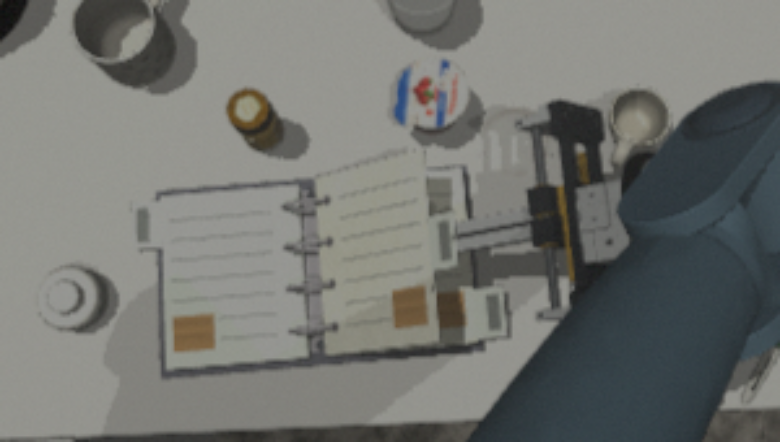

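The leaf is raised to about 0.7 rad with its tab at (445,240). The next leaf is still down with its tab at (493,312), and the cup is untouched. I'll carry on turning.

Run:
```python
from h import *
for th in np.r_[np.arange(.9,3.05,.2),3.1]:
    r=np.interp(th,[.7,1.6,3.1],[170,168,163])
    robot.move_straight(*tip(th,r),feed=90); print(round(th,2),np.round(robot.read_ft_force(),1),robot.read_time_s())
for th in np.arange(3.13,3.33,.015):
    robot.move_straight(*tip(th,163),feed=30); f=robot.read_ft_force(); print(round(th,3),np.round(f,1))
    if f[2]>6: break
print(robot.read_position()[2],robot.read_time_s())
```

```text
0.9 [ 0.3 -0.9  0. ] 17.7667
1.1 [-0.  -0.2  0. ] 18.2917
1.3 [-0.5 -0.7 -0.3] 18.8167
1.5 [ 0.3 -0.4 -1.2] 19.3417
1.7 [-0.2  0.4 -0.8] 19.8667
1.9 [-0.8  0.4 -0.5] 20.3917
2.1 [ 0.1  0.1 -0.1] 20.9167
2.3 [0.5 0.5 0.2] 21.45
2.5 [-0.6 -0.2  0.1] 21.9833
2.7 [-0.6  0.8  0.8] 22.5167
2.9 [-0.2  0.4  0.8] 23.05
3.1 [ 0.2 -0.2  0.5] 23.5833
3.13 [-0.4 -0.6  0.1]
3.145 [ 0.4 -0.1 -0.1]
3.16 [ 0.4 -0.2  0.3]
3.175 [-0.5  0.5 -0.3]
3.19 [-0.  -0.1 -0.7]
3.205 [-0.1 -0.3  0.2]
3.22 [-0.7 -0.   0.4]
3.235 [ 0.2  0.2 -0.1]
3.25 [ 0.1 -0.3 -0.1]
3.265 [ 0.1  0.4 -0.6]
3.28 [-2.5 -0.1  6.7]
13.906394531323988 26.4083
```

Contact was felt right at the stop. I'll retreat straight up and check.

Run:
```python
from h import *
p=robot.read_position()
robot.move_straight(np.r_[p[:2],p[2]+40],feed=80)
robot.move_straight(np.r_[p[:2],270],feed=250)
robot.move_to(W(2,-170,300),tool(np.pi/2))
im=optics.snapshot("top");cv2.imwrite("pics/e1.png",cv2.resize(im[150:320,150:450,::-1],None,fx=2.6,fy=2.6))
for c in("top","side"):
  if c=="side": cv2.imwrite("pics/e2.png",optics.snapshot(c)[100:260,160:420,::-1].repeat(3,0).repeat(3,1))
  for q in("timer","leaf_tab","next_tab"):print(c,q,[(B(d["position"]).round(),round(d["position"][2]),d["conf"]) for d in optics.mark_of(q,c)])
print(robot.read_time_s())
```

```text
top timer [(array([ -7., 240.]), 2, 0.87)]
top leaf_tab [(array([  1., 171.]), 12, 0.77)]
top next_tab [(array([-3.,  1.]), 0, 0.29)]
side timer [(array([-12., 235.]), 2, 0.56)]
side leaf_tab [(array([ -2., 163.]), 6, 0.76)]
side next_tab [(array([ -60., -169.]), 29, 0.96), (array([ 2., 80.]), 16, 0.7)]
29.7417
```

View pics/e1.png

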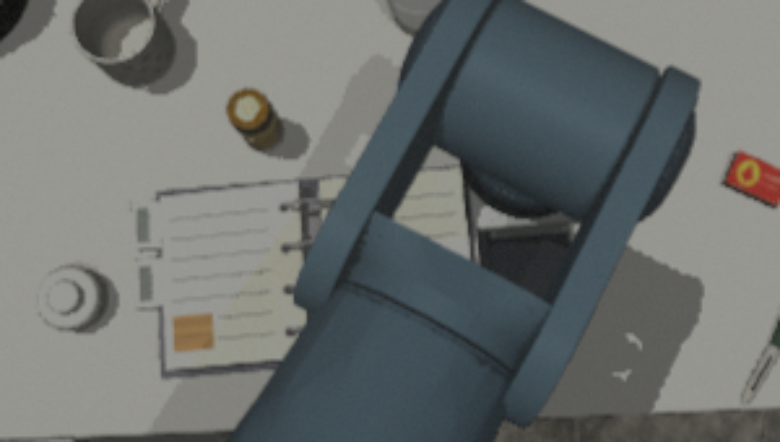

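View pics/e2.png

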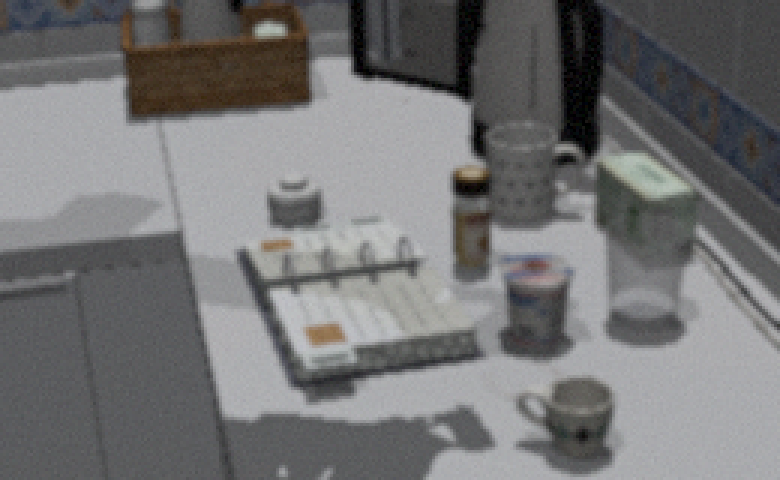

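The leaf lies flat on the left page with its tab at (146,283). The next leaf is down and the timer stands clear at (70,298).

```bash
python3 -c "
from rig import robot
print(robot.hand_in())"
```

```text
the job is handed in; nothing more can be done
None
```

I handed the job in at about 30 s, with no verdict returned: the timer stands clear of the binder on the worktop, the top leaf is turned over and flat on the left-hand page, the next leaf is still down, and I saw no other item moved.

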